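# Put the micrometer setting rods back in their length-gauge slots

### The arm

A 6-joint arm with a two-finger parallel gripper is mounted at the origin on the work surface. World frame = base frame: x ahead of the robot, y to its left, z up, the work surface at z = 0. Lengths are in m, angles in rad, forces in N, time in s.
With the tool pointing down it reaches from about 0.35 to 0.85 m from the base axis. Payload 8.1 kg.
Tool frame: the origin (TCP) lies on the centre line of the jaws, within the pads' length; the fingertips stand robot.tips_ahead ahead of it and the grasp point (between the pads) lies 8 mm behind it (robot.tips_ahead is the distance from the TCP to the fingertips, in m); z points along the fingers, y is the direction in which the jaws open and shut (so a half turn about z gives the same grasp; the last joint's range is limited). The gripper opens to 93 mm and grips with 3 to 60 N. Pads are 15 mm wide; open, the fingers measure 128 mm over their backs; the gripper's body (75 mm by 188 mm) begins 65 mm behind the grasp point.
Start: joints at [1.243, 0.13, 1.488, -0, 1.523, -0.085], TCP at [0.144, 0.582, 0.23] pointing down, gripper open.
Joint ranges: [-2.96, 2.96], [-0.89, 2.26], [0.02, 2.5], [-1.34, 4.48], [0, 2.73], [-2.66, 2.66]. Speed limits (rad/s): [2.39, 2.39, 2.79, 3.14, 3.14, 3.14].

### API

Orientations are given as a rotation vector (axis times angle).
In Python, from plant import monitor, eyes, job, robot gives the robot as it stands.
- The arm moves only by the tool servo_tool, never from a script. Its argument "plan" is a list that holds one entry, the list of rows, each a list of 7 numbers: the closure, from -1 (fully open) to 1 (shut), so that 0 is half open, then the shift along the world's x, y, z in mm, then the turn, a rotation vector about the world's x, y, z in rad. In form: [[[hand, dx, dy, dz, ax, ay, az], ...]]. A call has 1 to 12 rows; each row shifts and turns the commanded pose from where the row before left it; what a row does not reach is not made up. A row lasts 1/10 s, in which the tool goes at most 50 mm and 8.59 degrees, less where a joint would pass 70% of its speed; a pose out of reach is approached as far as the arm can. A call with a gripper value outside its range is refused whole. The fingers move at their own pace and stop on an object; "force" is the grip in N (left out, the last holds). Time passes only in rows, so rows that do not move let the fingers close. It gives the time, the measured TCP pose, the force and the opening at its end, in the units of the state.
- monitor.read_state(): the state, without advancing time (a new reading comes with each control period).
- eyes.read_camera(name): name is "scene" or "top" or "wrist"; returns the picture (420x560x3 uint8, red, green, blue); there is no depth.
- eyes.camera_info(name): a dict with "mtx" (3x3 intrinsics, pixels), "D" ([k1, k2, p1, p2, k3] as OpenCV has them; the pictures are not rectified), "R" (3x3) and "t" (3): a world point X has camera coordinates R X + t. Camera axes: x right, y down, z forward; pixel columns grow to the right and rows downward; lengths in m; the calibration is good to about 2 mm. A picture is of the moment at which its call begins: read the wrist's pose just before it. camera_info takes no time and is no camera call; for the wrist camera it gives the pose at the moment of the call.
- job.close_job(): hands the job in, once; it reports no verdict.
The state is a dict: "t": time; "q": joint angles; "dq": joint speeds; "joint_torque": joint torques, N m; "tool_pos": TCP position; "orientation": TCP orientation; "force": force on the tool from outside, world axes, zero at the start; "wrist_torque": the same for the moment, N m; "opening": finger opening in m.
Only numpy, scipy, OpenCV 4.12 (cv2) and the standard library are available. Lean on these libraries where they do the work, as an engineer would, in place of code of your own. Each camera call takes 0.05 s, during which the arm holds its last target. There are 200 camera calls.

### The job

Put the two loose micrometer setting rods from the blue-grey bench mat back in the storage case. Lay each one along and flat on the floor of the gauge slot cut for its length, the shortest slot it fits into, and let go; the slot left over, much the longest, stays empty.

Things in the scene. Friction and masses are not known exactly. Their poses are not given: they have to be found in the camera images.
- short_rod: The shorter setting rod: round steel, 12 mm in diameter, 50 mm long, about 50 g, with a black square plastic grip fixed round its middle (26 mm along the rod, 20 x 20 mm across). It lies on a face of the grip and does not roll. Origin in the middle of rod and grip, 10 mm above what the grip lies on; x axis along the rod (both ends are alike).
- medium_rod: The longer setting rod: like the shorter one, same 12 mm steel and same black grip (26 mm along, 20 x 20 mm across) round its middle, but 85 mm long and about 80 g. Origin in the middle of rod and grip, 10 mm above what the grip lies on; x axis along the rod (both ends are alike).
- short_slot (a point): Centre of the floor (12 mm above the table) of the shorter rod's slot; x along the slot, z up. The slot is 70 mm long, 40 mm wide, with aluminium end blocks 16 mm and side ledges 5 mm high above its floor. Its tray (164 x 74 mm) is one of three, fixed side by side on a grey case plate at 80 mm spacing in any order, slots parallel.
- medium_slot (a point): Centre of the floor of the longer rod's slot; x along the slot, z up. Same as the short slot (40 mm wide, end blocks 16 mm, ledges 5 mm high, floor 12 mm above the table), but 105 mm long between the end blocks. The third tray, not listed, has a 140 mm slot whose rod is not here.
Mind the look-alikes: they are no part of the job. What is shaped like the short_rod but yellow is not meant.

How it is judged:
At the end, for the whole second after the job is handed in: Each rod lies released and at rest on the floor of its own slot (the shorter in the 70 mm slot, the longer in the 105 mm slot): its middle within 14 mm of the slot's centre along and across the slot, 6 to 14 mm above the slot's floor, and its axis within 0.3 rad (17 degrees) of the slot's (x of short_rod in the frame of short_slot between -0.014 and 0.014 m and y of short_rod in the frame of short_slot between -0.014 and 0.014 m and z of short_rod in the frame of short_slot between 0.006 and 0.014 m and angle between the x axis of short_rod and the x axis of short_slot, either way round below 0.3 rad and linear speed of each of short_rod, medium_rod below 0.02 m/s and x of medium_rod in the frame of medium_slot between -0.014 and 0.014 m and y of medium_rod in the frame of medium_slot between -0.014 and 0.014 m and z of medium_rod in the frame of medium_slot between 0.006 and 0.014 m and angle between the x axis of medium_rod and the x axis of medium_slot, either way round below 0.3 rad); the robot touches nothing.
It also fails if it takes over 58 s, if anything falls off the work surface, if the arm or the gripper's body presses on something with over 40 N, if the wrist force passes 120 N, or if a joint passes its speed limit or range.

## Working session

There is one attempt and no reset: what is moved stays moved. The work goes in short steps, Python scripts to look and compute and a tool call to move; the robot and the scene stay as the last step left them, time stands still between calls to the robot, and variables do not carry over. Pictures are saved under pics/ and viewed, about 8 in all and at most 12, crops included, and the job is handed in when it is done.

Besides the shell and the picture viewer there is one more tool, called after "Request:" by a JSON object that holds its "name" and its "arguments". servo_tool: Moves the arm, as the interface text tells. Its arguments: {"type":"object","properties":{"plan":{"type":"array"},"force":{"type":"number"}},"required":["plan"]}

```bash
mkdir -p pics; cat > h.py <<'E'
import numpy as np, cv2
from plant import monitor, eyes, job, robot
def snap(n,f):
    i=eyes.camera_info(n); im=eyes.read_camera(n)
    cv2.imwrite(f,im[:,:,::-1]); np.savez(f[:-4],**{k:np.array(i[k]) for k in('mtx','D','R','t')}); return im,i
def ray(i,px,z):
    px=np.array(px,float).reshape(-1,1,2)
    u=cv2.undistortPoints(px,np.array(i['mtx'],float),np.array(i['D'],float))[:,0]
    R=np.array(i['R']);t=np.array(i['t']);c=-R.T@t
    d=np.c_[u,np.ones(len(u))]@R
    return c+d*((z-c[2])/d[:,2])[:,None]
E
python3 - <<'E'
from h import *
snap('top','pics/top0.png');snap('scene','pics/scene0.png')
print(monitor.read_state(),robot.tips_ahead)
E
```

```text
{'t': 0.1, 'q': array([ 1.24260242e+00,  1.31046714e-01,  1.48915700e+00, -5.56564195e-05,
        1.52302120e+00, -8.53346382e-02]), 'dq': array([-0.00127498, -0.00132451, -0.00126689,  0.00084335, -0.00035851,
       -0.00010212]), 'joint_torque': array([ 1.37861352e-03, -5.61349511e+01, -4.93089616e+01,  7.69568654e-02,
        2.92044191e-02, -3.65132018e-05]), 'tool_pos': array([0.14408698, 0.58193115, 0.22872294]), 'orientation': array([-3.80507296e-01, -3.11818035e+00,  2.52703329e-03]), 'force': array([ 0.26288541,  0.66916811, -0.50113136]), 'wrist_torque': array([-0.01350646, -0.00413263, -0.04050947]), 'opening': 0.09324249528953527} 0.011
```

View pics/top0.png

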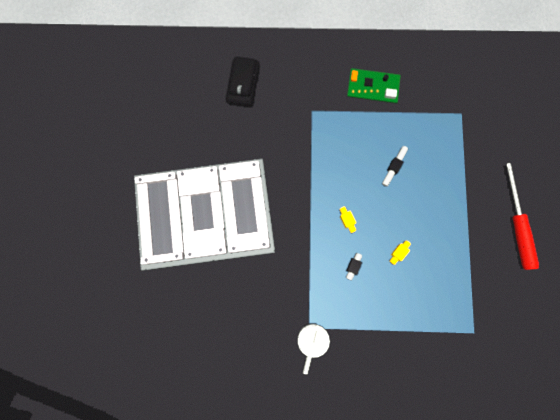

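Top view: the case has the long slot on the left (160,218), the 70 mm slot in the middle (203,211) and the 105 mm slot on the right (245,208). The medium rod is at (395,166) and the short rod at (355,266). The two yellow pieces are decoys.

```bash
python3 - <<'E'
from h import *
im=cv2.imread('pics/top0.png');i=np.load('pics/top0.npz')
hsv=cv2.cvtColor(im,cv2.COLOR_BGR2HSV)
for n,(x,y) in dict(med=(395,166),short=(355,266)).items():
    r=28; c=hsv[y-r:y+r,x-r:x+r]
    m=((c[...,1]<90)|(c[...,2]<60)).astype(np.uint8)*255
    m=cv2.morphologyEx(m,cv2.MORPH_OPEN,np.ones((2,2)))
    cs=max(cv2.findContours(m,0,2)[0],key=cv2.contourArea)
    cc,s,a=cv2.minAreaRect(cs); box=cv2.boxPoints((cc,s,a))+[x-r,y-r]
    w=ray(i,box,.012); 
    e=[(w[k]+w[(k+1)%4])/2 for k in range(4)]; d=[e[2]-e[0],e[3]-e[1]]
    d=max(d,key=np.linalg.norm)
    print(n,w.mean(0).round(4),np.linalg.norm(d).round(4),np.degrees(np.arctan2(d[1],d[0])).round(1))
print('cam',(-i['R'].T@i['t']).round(3))
v=cv2.resize(im[150:280,125:285],None,fx=5,fy=4.5,interpolation=cv2.INTER_CUBIC)
v=cv2.resize(im[150:275,125:285],None,fx=4.8,fy=4.8,interpolation=cv2.INTER_CUBIC)
cv2.imwrite('pics/case.png',v)
# dark slot regions inside case
g=cv2.cvtColor(im,cv2.COLOR_BGR2GRAY)
for n,(x,y) in dict(long=(160,218),short=(203,211),med=(245,208)).items():
    m=(g<150).astype(np.uint8); m2=np.zeros_like(m); m2[162:268,137:272]=m[162:268,137:272]
    k,l=cv2.connectedComponents(m2,connectivity=4); q=(l==l[y,x]).astype(np.uint8)
    cs=max(cv2.findContours(q,0,2)[0],key=cv2.contourArea); R=cv2.minAreaRect(cs); box=cv2.boxPoints(R)
    w=ray(i,box,.012); print(n,g[y,x],R,w.mean(0).round(4), [np.linalg.norm(w[k]-w[k-1]).round(4) for k in (1,2)], [np.degrees(np.arctan2(*(w[k]-w[k-1])[1::-1])).round(1) for k in (1,2)])
E
```

```text
med [ 0.6441 -0.1805  0.012 ] 0.0906 153.4
short [ 0.4544 -0.0906  0.012 ] 0.1002 179.6
cam [0.423 0.033 0.766]
long 140 ((159.32070922851562, 217.34829711914062), (72.00044250488281, 19.01741600036621), 85.2363510131836) [0.5358 0.2676 0.012 ] [np.float64(0.0365), np.float64(0.1385)] [np.float64(-83.8), np.float64(-171.1)]
short 145 ((201.4851531982422, 211.3514862060547), (34.0302734375, 19.005210876464844), 84.2894058227539) [0.5483 0.1883 0.012 ] [np.float64(0.0362), np.float64(0.0656)] [np.float64(-82.8), np.float64(-171.2)]
med 146 ((243.64332580566406, 205.71841430664062), (52.28645706176758, 18.869861602783203), 83.2901611328125) [0.5614 0.1089 0.012 ] [np.float64(0.0362), np.float64(0.101)] [np.float64(-81.8), np.float64(-171.3)]
```

View pics/case.png

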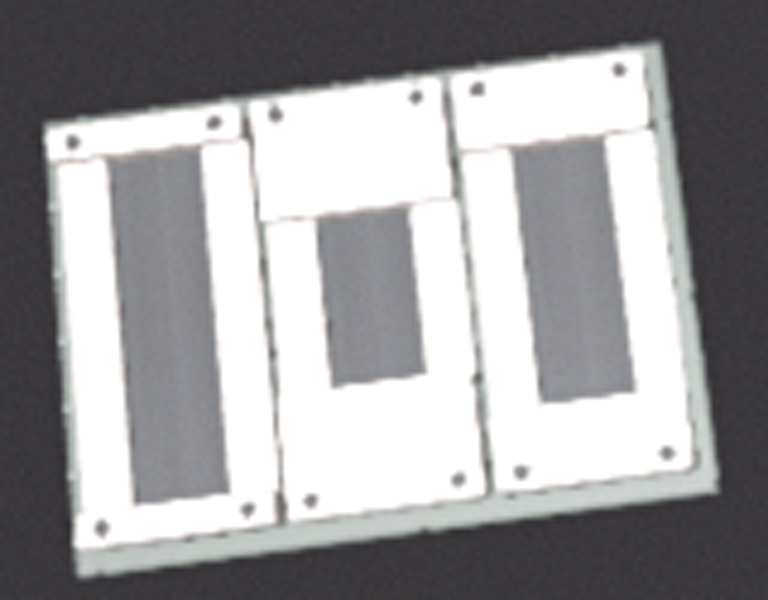

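View pics/scene0.png

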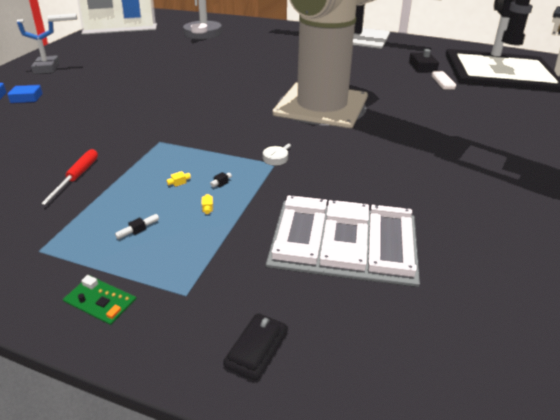

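The top view clearly shows the slot order along the case: long, short, medium. The scene view agrees, and shows the mug and torch standing clear of the case. Now I'll re-measure the short rod, because its mask merged with something, and check the wrist camera geometry.

```bash
python3 - <<'E'
from h import *
im=cv2.imread('pics/top0.png');i=np.load('pics/top0.npz')
hsv=cv2.cvtColor(im,cv2.COLOR_BGR2HSV)
x,y,r=355,266,18
c=hsv[y-r:y+r,x-r:x+r]
b=(c[...,2]<70).astype(np.uint8); s=((c[...,1]<70)&(c[...,2]>120)).astype(np.uint8)
for n,m in (('grip',b),('steel',s),('both',b|s)):
    p=np.argwhere(m)[:,::-1]+[x-r,y-r]; w=ray(i,p,.012)
    u,_,vt=np.linalg.svd((w-w.mean(0))[:,:2]); print(n,len(p),w.mean(0).round(4),np.degrees(np.arctan2(vt[0,1],vt[0,0])))
k=eyes.camera_info('wrist');R=np.array(k['R']);t=np.array(k['t']);C=-R.T@t
st=monitor.read_state();T=cv2.Rodrigues(st['orientation'])[0]
print('cam in tool',T.T@(C-st['tool_pos']),'fwd',T.T@R[2],'f',k['mtx'][0][0], 'tcp->view',ray(k,[[280,210]],0))
E
```

```text
grip 132 [ 0.4535 -0.0982  0.012 ] 147.44215703566766
steel 110 [ 0.452 -0.098  0.012] 157.21532297938643
both 242 [ 0.4528 -0.0981  0.012 ] 156.96059764085362
cam in tool [ 0.07697963 -0.00059828 -0.15474124] fwd [-2.77882966e-01 -3.68447980e-04  9.60614866e-01] f 365.9569061362336 tcp->view [[0.1733861 0.5672243 0.       ]]
```

Request:
{"name": "servo_tool", "arguments": {"plan": [[[0,20,-40,0,0,0,-0.01],[0,20,-42,0,0,0,-0.01],[0,20,-42,0,0,0,-0.01],[0,20,-42,0,0,0,-0.01],[0,20,-42,0,0,0,-0.01],[0,20,-42,0,0,0,-0.01],[0,20,-42,0,0,0,-0.01],[0,20,-42,0,0,0,-0.01],[0,20,-42,0,0,0,-0.01],[0,20,-42,0,0,0,-0.01]]], "force": 20}}

```text
t: 1.1
tool_pos: [0.3444, 0.1626, 0.2295]
orientation: [0.536, 3.095, 0.0]
force: [2.2, 0.4, -0.6]
opening: 0.0465
```

Request:
{"name": "servo_tool", "arguments": {"plan": [[[0,20,-42,0,0,0,-0.01],[0,20,-42,0,0,0,-0.01],[0,20,-42,0,0,0,-0.01],[0,18,-42,0,0,0,-0.01],[0,16,-42,-20,0,0,-0.01],[0,15,-41,-20,0,0,-0.01],[0,0,0,-20,0,0,0],[0,0,0,0,0,0,0],[0,0,0,0,0,0,0],[0,0,0,0,0,0,0]]]}}

```text
t: 2.1
tool_pos: [0.4537, -0.086, 0.1709]
orientation: [0.626, 3.077, -0.0]
force: [-0.3, 0.6, -0.1]
opening: 0.0469
```

```bash
cat > look.py <<'E'
from h import *
import sys
f=sys.argv[1]
st=monitor.read_state();im,i=snap('wrist',f)
hsv=cv2.cvtColor(im,cv2.COLOR_RGB2HSV)
m=((hsv[...,1]<70)&(hsv[...,2]>110)).astype(np.uint8)
print('tcp',st['tool_pos'].round(4),st['orientation'].round(3),st['opening'],st['t'])
o=st['orientation'];print('toolx deg',(2*np.degrees(np.arctan2(o[1],o[0])))%180)
n,l,s,c=cv2.connectedComponentsWithStats(m)
for k in range(1,n):
    if s[k,4]>150: print('steel',s[k],c[k].round(0),ray(i,[c[k]],.012)[0].round(4))
E
python3 look.py pics/w1.png
```

```text
tcp [ 0.4537 -0.086   0.1709] [ 0.626  3.077 -0.   ] 0.046897903647084294 2.1
toolx deg 156.99290337645195
steel [  213     0   116   188 15140] [277.  98.] [ 0.374  -0.0602  0.012 ]
steel [  438    86   122   228 16568] [516. 199.] [0.5356 0.1025 0.012 ]
steel [173  93  26  44 456] [187. 111.] [ 0.3547 -0.1336  0.012 ]
steel [267 217  15  13 179] [274. 223.] [ 0.4718 -0.1057  0.012 ]
steel [ 182  247   55   81 2425] [206. 291.] [ 0.5092 -0.1924  0.012 ]
steel [ 336  251   54   77 2453] [365. 290.] [ 0.5682 -0.0528  0.012 ]
steel [371 334  30  24 369] [388. 342.] [ 0.6318 -0.0504  0.012 ]
steel [ 189  366  194   43 2091] [285. 384.] [ 0.6383 -0.1653  0.012 ]
steel [  0 368  15  52 414] [  5. 402.] [ 0.5462 -0.4598  0.012 ]
```

View pics/w1.png

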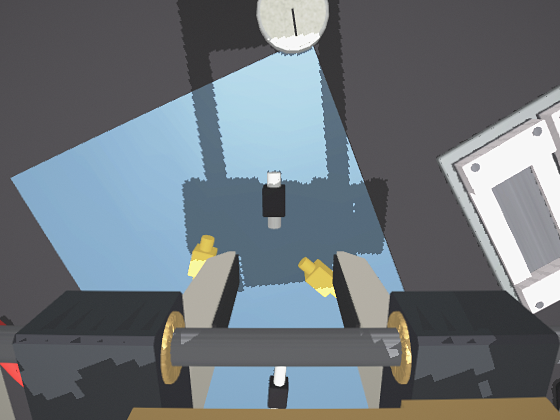

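The wrist view shows the short rod with its grip at (274,200) and its ends at about (274,171) and (274,229), aligned with the jaws. The yellow pieces are at (203,255) and (318,277).

```bash
python3 - <<'E'
from h import *
im=cv2.imread('pics/w1.png');i=np.load('pics/w1.npz')
hsv=cv2.cvtColor(im,cv2.COLOR_BGR2HSV)
c=hsv[160:240,250:300]
b=(c[...,2]<60).astype(np.uint8)
n,l,s,ce=cv2.connectedComponentsWithStats(b);k=1+s[1:,4].argmax();print('grip bbox',s[k]+[250,160,0,0,0])
p=np.argwhere(l==k)[:,::-1]+[250,160]
print('grip c',ray(i,[p.mean(0)],.018).round(4))
print('ends',ray(i,[[274,171],[274,229]],.012).round(4))
print('yellow',ray(i,[[203,255],[318,277]],.01).round(4))
E
```

```text
grip bbox [262 185  23  32 666]
grip c [[ 0.4521 -0.0974  0.018 ]]
ends [[ 0.4288 -0.087   0.012 ]
 [ 0.4774 -0.1081  0.012 ]]
yellow [[ 0.4757 -0.1796  0.01  ]
 [ 0.5384 -0.0891  0.01  ]]
```

Request:
{"name": "servo_tool", "arguments": {"plan": [[[0,-1,-11.5,-30,0,0,0],[0,0,0,-45,0,0,0],[0,0,0,-45,0,0,0],[0,0,0,-31,0,0,0],[0,0,0,0,0,0,0],[0.7,0,0,0,0,0,0],[1,0,0,0,0,0,0],[1,0,0,0,0,0,0],[1,0,0,0,0,0,0],[1,0,0,0,0,0,0],[1,0,0,0,0,0,0]]], "force": 25}}

```text
t: 3.25
tool_pos: [0.4538, -0.0985, 0.0206]
orientation: [0.628, 3.075, -0.0]
force: [-0.9, 0.7, 8.4]
opening: 0.0198
```

Request:
{"name": "servo_tool", "arguments": {"plan": [[[1,0,0,30,0,0,0],[1,0,0,45,0,0,0],[1,0,0,45,0,0,0],[1,11,36,0,0,0,0.08],[1,13,41,0,0,0,0.08],[1,13,41,0,0,0,0.08],[1,13,41,0,0,0,0.08],[1,13,41,0,0,0,0.08],[1,13,41,0,0,0,0.08],[1,13,41,0,0,0,0.08],[1,4,5,0,0,0,0],[1,0,0,0,0,0,0]]]}}

```text
t: 4.45
tool_pos: [0.5454, 0.19, 0.1388]
orientation: [-0.249, 3.132, -0.0]
force: [1.3, -0.4, 0.2]
opening: 0.0198
```

```bash
python3 look.py pics/w2.png | head -2
```

```text
tcp [0.5454 0.19   0.1388] [-0.249  3.132 -0.   ] 0.019828116355201895 4.45
toolx deg 9.095819756838182
```

View pics/w2.png

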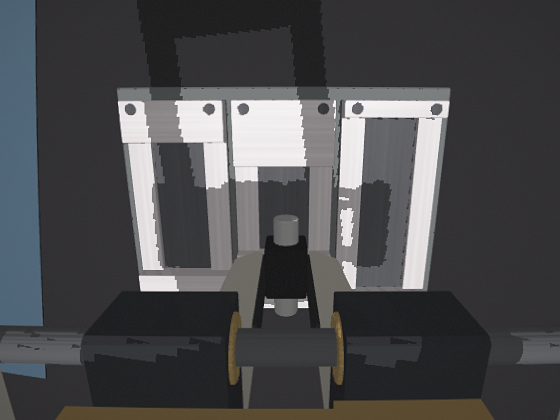

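The wrist view shows the short rod held straight over the middle slot, with its upper end at (286,228). The slot sides are at columns 258 and 309 (row 190), the block edge is at row 166, and the short tray's screws are at (243,109) and (323,109). I'll check the slot centre from these.

```bash
python3 - <<'E'
from h import *
i=np.load('pics/w2.npz')
a=np.radians(8.75);u=np.array([np.cos(a),np.sin(a)]);v=np.array([-u[1],u[0]])
for n,px,z in (('screws s',[[243,109],[323,109]],.028),('screws m',[[131,109],[209,109]],.028),('screws l',[[357,108],[437,108]],.028),
  ('floor edge s',[[258.5,185],[309,185]],.012),('block edge s',[[233,166],[337,166]],.028),('block edge m',[[125,142],[226,142]],.028),('far edge m floor',[[150,269],[207,268]],.012)):
    w=ray(i,px,z)[:,:2]; d=w[0]-w[1]
    print(n,w.mean(0).round(4),'dir',(np.degrees(np.arctan2(d[1],d[0]))-90).round(1),np.linalg.norm(d).round(4),
     'rel short est uv',((w.mean(0)-[.547,.188])@np.c_[u,v]).round(4),'rel med',((w.mean(0)-[.560,.108])@np.c_[u,v]).round(4))
print('rod end', ((ray(i,[[286,222]],.143)[0,:2]-[.5454,.19])@np.c_[u,v]).round(4))
E
```

```text
screws s [0.4714 0.1754] dir -170.9 0.0561 rel short est uv [-0.0766 -0.001 ] rel med [-0.0773  0.0801]
screws m [0.4838 0.0968] dir -171.2 0.0553 rel short est uv [-0.0763 -0.0805] rel med [-0.077   0.0005]
screws l [0.4578 0.2544] dir -170.5 0.0565 rel short est uv [-0.0781  0.0792] rel med [-0.0788  0.1602]
floor edge s [0.5284 0.1849] dir -170.8 0.0396 rel short est uv [-0.0189 -0.0002] rel med [-0.0196  0.0808]
block edge s [0.5109 0.1831] dir -170.8 0.0759 rel short est uv [-0.0364  0.0007] rel med [-0.0371  0.0817]
block edge m [0.5062 0.1024] dir -171.1 0.0732 rel short est uv [-0.0534 -0.0784] rel med [-0.054   0.0027]
far edge m floor [0.6132 0.1086] dir -169.5 0.0485 rel short est uv [ 0.0534 -0.0886] rel med [ 0.0527 -0.0075]
rod end [-0.0291 -0.0008]
```

Request:
{"name": "servo_tool", "arguments": {"plan": [[[1,1.5,-2,-30,0,0,0],[1,0,0,-40,0,0,0],[1,0,0,-25,0,0,0],[1,0,0,-8,0,0,0],[1,0,0,-1,0,0,0],[1,0,0,-1,0,0,0],[1,0,0,0,0,0,0],[1,0,0,0,0,0,0]]]}}

```text
t: 5.3
tool_pos: [0.5476, 0.1869, 0.0349]
orientation: [-0.246, 3.13, 0.0]
force: [-0.2, 0.2, -0.4]
opening: 0.0197
```

Request:
{"name": "servo_tool", "arguments": {"plan": [[[1,0,0,-1,0,0,0],[1,0,0,-1,0,0,0],[1,0,0,0,0,0,0],[1,0,0,0,0,0,0]]]}}

```text
t: 5.7
tool_pos: [0.5472, 0.187, 0.0323]
orientation: [-0.247, 3.131, 0.0]
force: [-0.8, -0.4, 5.2]
opening: 0.0196
```

Touchdown at about 5 N. Releasing, lifting and moving on to the medium rod.

Request:
{"name": "servo_tool", "arguments": {"plan": [[[0.3,0,0,0,0,0,0],[0,0,0,0,0,0,0],[0,0,0,0,0,0,0],[0,0,0,0,0,0,0],[0,0,0,25,0,0,0],[0,0,0,40,0,0,0],[0,0,0,40,0,0,0],[0,0,0,35,0,0,0],[0,12,-40,0,0,0,-0.06],[0,12,-44,0,0,0,-0.07],[0,12,-44,0,0,0,-0.07]]]}}

```text
t: 6.8
tool_pos: [0.5831, 0.0579, 0.1722]
orientation: [0.069, 3.14, -0.0]
force: [1.1, 0.2, -0.9]
opening: 0.0464
```

Request:
{"name": "servo_tool", "arguments": {"plan": [[[0,12,-44,0,0,0,-0.07],[0,12,-44,0,0,0,-0.07],[0,12,-44,0,0,0,-0.07],[0,12,-44,0,0,0,-0.07],[0,12,-44,0,0,0,-0.07],[0,1,-19,0,0,0,-0.07],[0,0,0,0,0,0,0],[0,0,0,0,0,0,0]]]}}

```text
t: 7.6
tool_pos: [0.6435, -0.18, 0.1712]
orientation: [-0.72, -3.057, -0.001]
force: [-0.0, 0.3, 0.7]
opening: 0.0465
```

```bash
python3 look.py pics/w3.png; python3 -c "
from h import *
snap('top','pics/top1.png')"
```

```text
tcp [ 0.6435 -0.18    0.1712] [-7.200e-01 -3.057e+00 -1.000e-03] 0.04645571170066849 7.6
toolx deg 153.50548513862944
steel [247   0  32  19 165] [262.   7.] [ 0.4995 -0.1294  0.012 ]
steel [532   0  28  59 600] [548.  23.] [0.6086 0.0707 0.012 ]
steel [354  13  15  30 167] [361.  29.] [ 0.5478 -0.067   0.012 ]
steel [ 213   21  120  119 8425] [272.  85.] [ 0.5543 -0.1492  0.012 ]
steel [342  56  22  42 394] [351.  75.] [ 0.5761 -0.0883  0.012 ]
steel [284 149  16  36 518] [291. 166.] [ 0.6213 -0.1644  0.012 ]
steel [282 215  15  31 427] [289. 230.] [ 0.6721 -0.1915  0.012 ]
steel [ 22 219  68  72 691] [ 55. 255.] [ 0.5971 -0.4001  0.012 ]
steel [ 182  251   54   77 2416] [206. 290.] [ 0.6918 -0.2894  0.012 ]
steel [ 336  251   54   77 2406] [365. 290.] [ 0.7594 -0.1536  0.012 ]
steel [379 338  23  19 261] [392. 346.] [ 0.8288 -0.1535  0.012 ]
steel [546 363  14  50 458] [554. 387.] [ 0.9598 -0.0158  0.012 ]
steel [189 366  26  43 768] [200. 384.] [ 0.7834 -0.3502  0.012 ]
steel [357 366  26  43 765] [371. 384.] [ 0.8631 -0.19    0.012 ]
steel [  0 369  15  51 405] [  5. 402.] [ 0.7126 -0.5584  0.012 ]
```

View pics/w3.png

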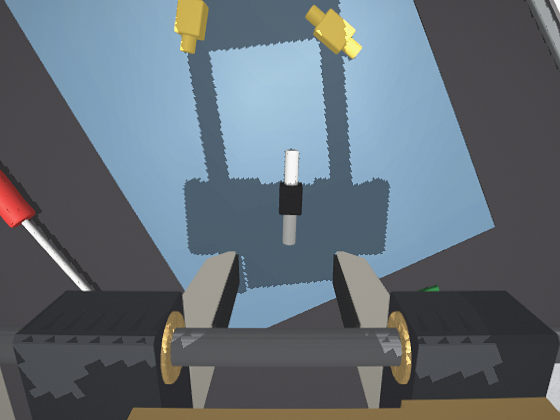

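The wrist view shows the medium rod with its grip at (290,199) and steel ends at (291,166) and (289,230). That gives a centre of (0.6467, -0.178) and an axis of about 152°. Grasping now.

Request:
{"name": "servo_tool", "arguments": {"plan": [[[0,3,2,-30,0,0,-0.027],[0,0,0,-45,0,0,0],[0,0,0,-45,0,0,0],[0,0,0,-30,0,0,0],[0,0,0,0,0,0,0],[0.7,0,0,0,0,0,0],[1,0,0,0,0,0,0],[1,0,0,0,0,0,0],[1,0,0,0,0,0,0],[1,0,0,0,0,0,0],[1,0,0,0,0,0,0]]]}}

```text
t: 8.8
tool_pos: [0.6483, -0.1786, 0.0241]
orientation: [0.761, 3.044, -0.0]
force: [-0.9, 2.1, 6.1]
opening: 0.0197
```

```bash
python3 - <<'E'
import cv2
im=cv2.imread('pics/top1.png')
cv2.imwrite('pics/case1.png',cv2.resize(im[150:275,125:285],None,fx=4.8,fy=4.8,interpolation=cv2.INTER_CUBIC))
E
```

```text
(no output)
```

View pics/case1.png

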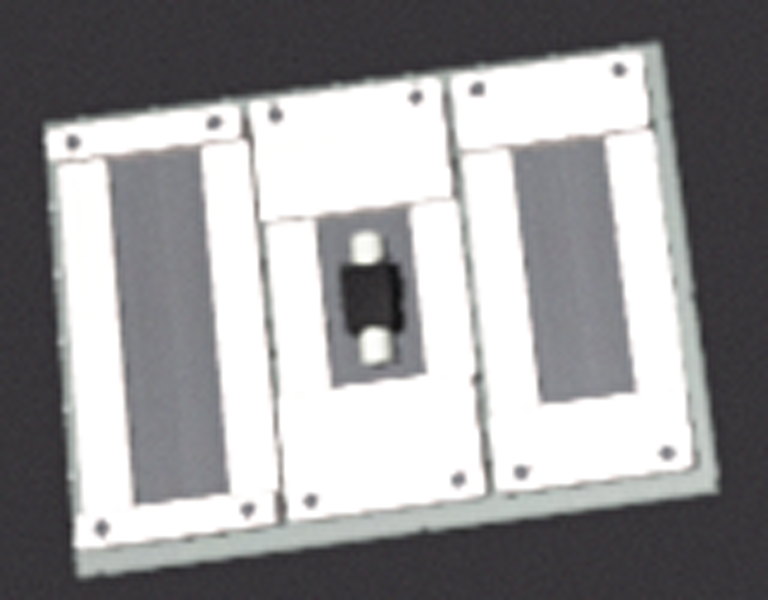

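The short rod lies centred in the middle slot. The medium rod is gripped (opening 19.7 mm), so I'm carrying it over to its slot.

Request:
{"name": "servo_tool", "arguments": {"plan": [[[1,0,0,30,0,0,0],[1,0,0,45,0,0,0],[1,0,0,40,0,0,0],[1,-12,39,0,0,0,0.08],[1,-13,42,0,0,0,0.092],[1,-13,42,0,0,0,0.094],[1,-13,42,0,0,0,0.094],[1,-13,42,0,0,0,0.094],[1,-13,42,0,0,0,0.094],[1,-11,38,0,0,0,0.094],[1,0,0,0,0,0,0],[1,0,0,0,0,0,0]]]}}

```text
t: 10.0
tool_pos: [0.5588, 0.1096, 0.1373]
orientation: [-0.241, 3.131, -0.001]
force: [0.0, -0.7, -0.5]
opening: 0.0194
```

```bash
python3 look.py pics/w4.png | head -2
```

```text
tcp [0.5588 0.1096 0.1373] [-2.410e-01  3.131e+00 -1.000e-03] 0.019387995110199382 10.0
toolx deg 8.794353526276723
```

View pics/w4.png

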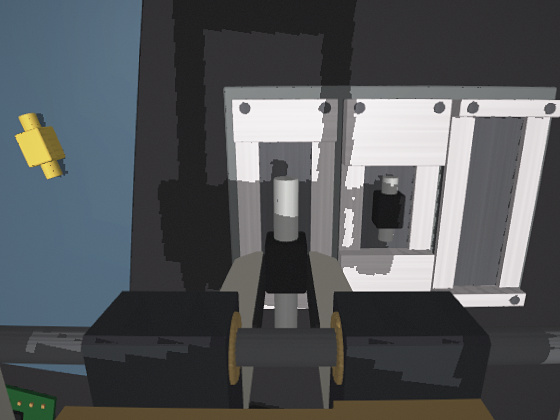

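The medium rod is straight in the jaws over its slot (rod end at (286,185), slot sides at columns 260 and 311). The placed short rod is at (388,209). Descending.

Request:
{"name": "servo_tool", "arguments": {"plan": [[[1,1.5,-1.5,-30,0,0,0],[1,0,0,-40,0,0,0],[1,0,0,-22,0,0,0],[1,0,0,-6,0,0,0],[1,0,0,-1,0,0,0],[1,0,0,-1,0,0,0],[1,0,0,0,0,0,0],[1,0,0,0,0,0,0]]]}}

```text
t: 10.85
tool_pos: [0.561, 0.1072, 0.0375]
orientation: [-0.238, 3.131, -0.0]
force: [-0.3, 0.8, -0.3]
opening: 0.0195
```

Request:
{"name": "servo_tool", "arguments": {"plan": [[[1,0,0,-1,0,0,0],[1,0,0,-1,0,0,0],[1,0,0,0,0,0,0],[1,0,0,0,0,0,0]]]}}

```text
t: 11.25
tool_pos: [0.5609, 0.1074, 0.0361]
orientation: [-0.239, 3.131, -0.0]
force: [-3.3, -1.2, 9.4]
opening: 0.0195
```

Contact at 9 N. Releasing and backing off.

Request:
{"name": "servo_tool", "arguments": {"plan": [[[0.3,0,0,0,0,0,0],[0,0,0,0,0,0,0],[0,0,0,0,0,0,0],[0,0,0,0,0,0,0],[0,0,0,25,0,0,0],[0,0,0,40,0,0,0],[0,0,0,40,0,0,0],[0,0,0,40,0,0,0],[0,-20,-40,0,0,0,0],[0,-20,-40,0,0,0,0],[0,-20,-40,0,0,0,0],[0,-20,-40,0,0,0,0]]]}}

```text
t: 12.45
tool_pos: [0.4793, -0.0537, 0.1797]
orientation: [-0.24, 3.132, -0.0]
force: [0.8, 0.3, -0.6]
opening: 0.0464
```

Request:
{"name": "servo_tool", "arguments": {"plan": [[[0,0,-40,0,0,0,0],[0,0,-40,0,0,0,0],[0,0,-40,0,0,0,0],[0,0,0,0,0,0,0],[0,0,0,0,0,0,0]]]}}

```text
t: 12.95
tool_pos: [0.48, -0.173, 0.1794]
orientation: [0.235, -3.132, -0.001]
force: [-0.4, 0.5, 0.9]
opening: 0.0468
```

```bash
python3 - <<'E'
from h import *
im,i=snap('top','pics/top2.png'); g=im.max(2)
a=np.radians(8.75);u=np.array([np.cos(a),np.sin(a)]);v=np.array([-u[1],u[0]])
for n,(x,y),s in(('short',(203,211),(.546,.188)),('med',(245,207),(.5595,.108))):
    r=8;p=np.argwhere(g[y-r:y+r,x-r:x+r]<80)[:,::-1]+[x-r,y-r]
    print(n,len(p),((ray(i,[p.mean(0)],.027)[0,:2]-s)@np.c_[u,v]).round(4))
cv2.imwrite('pics/case2.png',cv2.resize(im[150:275,125:285,::-1],None,fx=4.8,fy=4.8,interpolation=cv2.INTER_CUBIC))
E
```

```text
short 156 [-0.0011 -0.0044]
med 137 [-0.002  -0.0031]
```

View pics/case2.png

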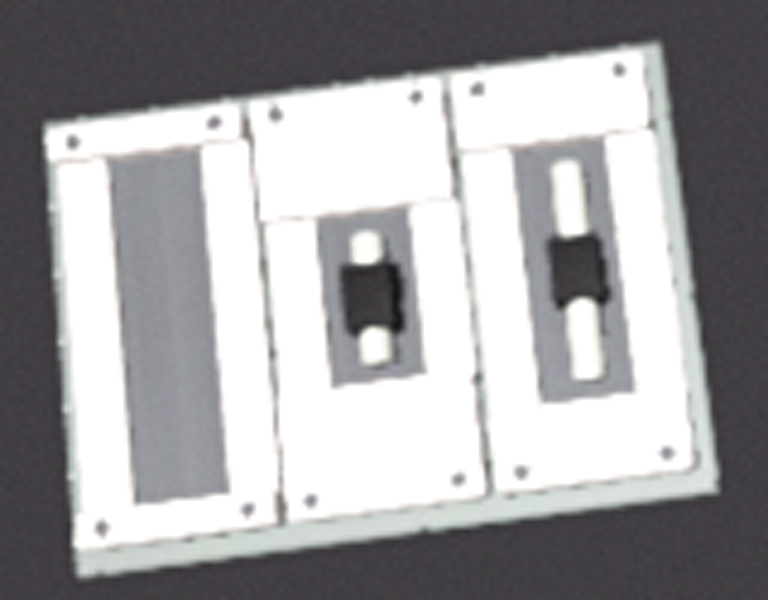

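Both rods lie flat and aligned in their slots, the long slot is empty and the arm is clear. Handing in.

```bash
python3 -c "
from plant import job
print(job.close_job())"
```

```text
the job is handed in; nothing more can be done
None
```

Both rods are back in the case: the short one in the 70 mm slot (middle tray) and the medium one in the 105 mm slot (the tray on the right in the top view). The 140 mm slot is empty, and I didn't touch the yellow look-alikes. I handed the job in at about 13 s of the 58 s allowed.

- **Position:** the last top-camera check put both rods within about 2 mm of the slot centre along the slot and 3–4.5 mm across it (limit 14 mm). These figures are only good to a few mm, from the camera calibration.
- **Angle:** both rods look parallel to their slots in that picture; I did not measure the final angle.
- **Height:** I did not measure it directly. Each rod met the slot floor with 5–9 N before release, at about the height expected.
- **Arm:** it was clear of everything, with the gripper about 0.18 m above the table.

One early measurement failed: the first colour mask for the short rod gave a length of 100 mm instead of 50 mm. I re-measured it before moving, and the wrist camera confirmed its position. No other check failed or disagreed.

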